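# Load the sample carousel and hold it at the pointer

## Robot

A 6-joint arm with a two-finger parallel gripper is mounted at the origin on the work surface. World frame = base frame: x ahead of the robot, y to its left, z up, the work surface at z = 0. Lengths are in m, angles in rad, forces in N, time in s.
With the tool pointing down it reaches from about 0.35 to 0.775 m from the base axis. Payload 7.3 kg.
Tool frame: the origin (TCP) lies at the very end of the fingers, on their centre line; the grasp point (between the pads) lies 19 mm behind it; z points along the fingers, y is the direction in which the jaws open and shut (so a half turn about z gives the same grasp; the last joint's range is limited). The gripper opens to 92 mm and grips with 3 to 60 N. Pads are 19 mm wide; open, the fingers measure 130 mm over their backs; the gripper's body (75 mm by 190 mm) begins 47 mm behind the grasp point.
Start: joints at [-1.309, 0.342, 1.524, -0, 1.275, -0.146], TCP at [0.208, -0.482, 0.227] pointing down, gripper open.
Joint ranges: [-2.53, 2.53], [-0.77, 2.02], [0.04, 2.7], [-1, 4.14], [0.28, 2.66], [-3.11, 3.11]. Speed limits (rad/s): [2.57, 2.57, 3.14, 3.14, 3.14, 3.14].

## Interface

Orientations are given as [roll, pitch, yaw] about the fixed x, y, z axes, in that order (R = Rz(yaw) Ry(pitch) Rx(roll)).
In Python, from cell import monitor, eyes, order gives the robot as it stands. The module is installed in compiled form; this text tells all that it offers.
- The arm moves only by the tool carry_out, never from a script. Its argument "targets" is a list of rows, each a list of 2 entries, a list of its own where there are three numbers: the shift along the tool's x, y, z in m, then the turn about the tool's z in rad. In form: [[[dx, dy, dz], twist], ...]. A call has 1 to 10 rows; each row shifts and turns the pose as measured when the row begins, along the tool's axes as they then stand; what a row does not reach is not made up. A row lasts 1/8 s, in which the tool goes at most 62.5 mm and 10.7 degrees, less where a joint would pass 70% of its speed; a pose out of reach is approached as far as the arm can. A call is refused whole if a number of a shift passes 0.0625 or a number of a turn 0.188, either way. A call with a gripper value outside its range is refused whole. "fingers" is the closure, from 0 (fully open) to 1 (shut), set as the call begins (left out, the last holds). The fingers move at their own pace and stop on an object; "grip_force" is the grip in N (left out, the last holds). Time passes only in rows, so rows that do not move let the fingers close. It gives the time, the measured TCP pose, the force and the opening at its end, in the units of the state.
- monitor.observe(): the state, without advancing time (a new reading comes with each control period).
- eyes.read_camera(name): name is "scene" or "side" or "wrist"; returns the picture (420x560x3 uint8, red, green, blue); there is no depth.
- eyes.camera_info(name): a dict with "K" (3x3 intrinsics, pixels), "dist" ([k1, k2, p1, p2, k3] as OpenCV has them; the pictures are not rectified), "rvec" (rotation vector, rad) and "tvec" (3), from world to camera coordinates, as OpenCV has them. Camera axes: x right, y down, z forward; pixel columns grow to the right and rows downward; lengths in m; the calibration is good to about 2 mm. A picture is of the moment at which its call begins: read the wrist's pose just before it. camera_info takes no time and is no camera call; for the wrist camera it gives the pose at the moment of the call.
- order.hand_in(): hands the job in, once; it reports no verdict.
The state is a dict: "time": time; "qpos": joint angles; "qvel": joint speeds; "joint_efforts": joint torques, N m; "tool_pos": TCP position; "tool_rot": TCP orientation; "contact_force": force on the tool from outside, world axes, zero at the start; "torque": the same for the moment, N m; "opening": finger opening in m.
Only numpy, scipy, OpenCV 4.12 (cv2) and the standard library are available. Lean on these libraries where they do the work, as an engineer would, in place of code of your own. Each camera call takes 0.05 s, during which the arm holds its last target.

## Task

Take the one of the three steel canisters on the black mat that fits the empty orange holder of the sample carousel (the middle size) and set it upright, fully down in the holder. Then gently turn the carousel, either way, until this canister stands in line with the orange pointer on the foot, and finish while holding the carousel still there by the seated canister or the turntable, without letting go. Leave the other canisters, cups, pitcher and dripper where they stand.

Things in the scene. Friction and masses are not known exactly. Their poses are not given: they have to be found in the camera images.
- can_mid_c (a point): centre (half-way up, 55 mm above its underside) of the middle-sized of three look-alike brushed-steel canisters: plain closed upright cylinder, 48 mm in diameter, 110 mm tall, z along its axis. They stand in any order on the 4 mm thick black mat. About 0.1 to 0.2 kg. This is the one that fits the holder.
- can_slim_c (a point): centre (half-way up, 55 mm above its underside) of the slimmest of three look-alike brushed-steel canisters: plain closed upright cylinder, 38 mm in diameter, 110 mm tall, z along its axis. They stand in any order on the 4 mm thick black mat. Too small; leave it.
- can_wide_c (a point): centre (half-way up, 55 mm above its underside) of the widest of three look-alike brushed-steel canisters: plain closed upright cylinder, 58 mm in diameter, 110 mm tall, z along its axis. They stand in any order on the 4 mm thick black mat. Too big; leave it.
- holder (a point): centre of the inner floor of the empty holder, an orange round cup on the turntable, 88 mm from the turning axis: bore 52 mm, widening to 57 mm at its rim 28 mm above this point; 65 mm wide outside; z up. A seated canister's centre is 55 mm above this point. Four fixed tins, 55 mm wide, tops 76 mm above this point, stand 72 degrees apart on the rest of the circle.
- hub (a point): fixed point on the turntable's upright turning axis, level with the top of its wooden disc (250 mm in diameter, top 34 mm above the table); -x points to the orange pointer, z up. A post with a round black knob (34 mm wide, top 102 mm above this point) stands in the middle and turns with the disc.
- pointer (a point): the orange pointer mark on the black tongue of the fixed foot, 160 mm from the turning axis, 11 mm above the table. The canister is at the pointer when turning axis, canister and pointer are in line, on the pointer's side.
- turntable (a joint): turn of the wooden turntable about its upright axis, rad, growing anticlockwise seen from above; 0 (or a whole turn) is the empty holder at the pointer. It turns either way, more than a full turn, with light friction (under 1 N at the holder) and stays where it is left.
- clay_cup_c (a point): centre of a brown clay cup, 76 mm wide, 60 mm tall (bystander)
- mug_c (a point): centre of a white mug, 82 mm wide, 90 mm tall (bystander)
- pitcher_c (a point): centre of a steel pitcher with handle, 88 mm wide, 100 mm tall (bystander)
- dripper_c (a point): centre of a white ceramic pour-over dripper, 116 mm wide, 85 mm tall (bystander)
Things that resemble listed ones, but are neither listed nor needed, are in the scene too. Leave any pink or purple look-alike of the part that bears can_mid_c alone.

How it is judged:
On the way, in this order (a step that is already met when the one before it is completed fails the run):
1. the middle-sized canister stands fully down in the orange holder (horizontal distance between can_mid_c and holder below 0.012 m and z of can_mid_c in the frame of holder between 0.05 and 0.06 m and angle between can_mid_c's own z axis and vertical below 0.17 rad), for 0.2 s.
2. the turntable is turned so that the seated canister stands at the pointer (all of step 1 and y of holder in the frame of hub between -0.012 and 0.012 m and x of holder in the frame of hub below 0 m), for 0.2 s.
At the end, for the whole second after the job is handed in: The mid-size canister is upright (10 deg) and fully down in the holder (5 mm height, 12 mm centre), the holder within 12 mm of the line from turning axis to pointer, the turntable still (under 0.06 rad/s), the fingers still holding canister or turntable (over 1 N) (all of step 2 and velocity of joint turntable between -0.06 and 0.06 rad/s and (contact force between the fingers and can_mid above 1 N or contact force between the fingers and turntable above 1 N)); the arm keeps its last pose, push and grip.
It fails at once if another canister, a cup, the pitcher or the dripper is moved more than 40 mm (distance of any of can_slim_c, can_wide_c, clay_cup_c, mug_c, pitcher_c, dripper_c from where it was at the start of the episode above 0.04 m).
It fails at once if the turntable is flung round (faster than 3 rad/s) (velocity of joint turntable above 3 rad/s or velocity of joint turntable below -3 rad/s).
It also fails if it takes over 54 s, if anything falls off the work surface, if the arm or the gripper's body presses on something with over 40 N, if the wrist force passes 120 N, or if a joint passes its speed limit or range.

## Working session

There is one attempt and no reset: what is moved stays moved. The work goes in short steps, Python scripts to look and compute and a tool call to move; the robot and the scene stay as the last step left them, time stands still between calls to the robot, and variables do not carry over. Pictures are saved under pics/ and viewed, and the job is handed in when it is done.

Besides the shell and the picture viewer there is one more tool, called after "Emit:" by a JSON object that holds its "name" and its "arguments". carry_out: Moves the arm, as the interface text tells. Its arguments: {"type":"object","properties":{"targets":{"type":"array","items":{"type":"array"}},"fingers":{"type":"number"},"grip_force":{"type":"number"}},"required":["targets"]}

```bash
mkdir -p pics; ls; python3 - <<'E'
from cell import monitor, eyes, order
import cv2
s=monitor.observe();print({k:(v if not hasattr(v,'round') else v) for k,v in s.items()})
for n in ("scene","side","wrist"):
    im=eyes.read_camera(n);cv2.imwrite(f"pics/{n}0.png",im[:,:,::-1]);c=eyes.camera_info(n);print(n,c)
E
```

```text
pics
{'time': 0.0, 'qpos': array([-1.30897644e+00,  3.42720093e-01,  1.52503936e+00, -9.49295468e-06,
        1.27538860e+00, -1.45983049e-01]), 'qvel': array([ 0.00034697, -0.00089173,  0.00010724,  0.00015525, -0.00038929,
       -0.00017736]), 'joint_efforts': array([ 8.06163916e-04, -4.31237125e+01, -2.44215292e+01,  7.19665736e-02,
        5.59730467e-02, -1.35952723e-04]), 'tool_pos': array([ 0.2081288 , -0.48153039,  0.22603853]), 'tool_rot': array([-3.14005248e+00, -2.17274357e-04,  4.07805541e-01]), 'contact_force': array([-0.75308281,  0.12082995,  0.01364955]), 'torque': array([-0.03169897, -0.02857694, -0.03872413]), 'opening': 0.09205292959630958}
scene {'K': array([[425.12025975,   0.        , 269.17137409],
       [  0.        , 425.12025975, 211.08604338],
       [  0.        ,   0.        ,   1.        ]]), 'dist': array([-0.09782217,  0.        ,  0.        ,  0.        ,  0.        ]), 'rvec': array([ 1.19338859,  2.33459667, -0.954293  ]), 'tvec': array([ 0.35055295, -0.27938342,  1.54142133])}
side {'K': array([[462.74829423,   0.        , 283.29023927],
       [  0.        , 462.74829423, 215.71435962],
       [  0.        ,   0.        ,   1.        ]]), 'dist': array([0.01528847, 0.        , 0.        , 0.        , 0.        ]), 'rvec': array([ 0.42453909, -2.54124664,  1.49025678]), 'tvec': array([0.53475606, 0.1744206 , 0.96034839])}
wrist {'K': array([[311.31485818,   0.        , 276.55060513],
       [  0.        , 311.31485818, 204.10945719],
       [  0.        ,   0.        ,   1.        ]]), 'dist': array([0.0245312, 0.       , 0.       , 0.       , 0.       ]), 'rvec': array([-2.42512717,  1.59520428,  0.22469514]), 'tvec': array([-0.52500415, -0.03360489,  0.39217338])}
```

View pics/scene0.png

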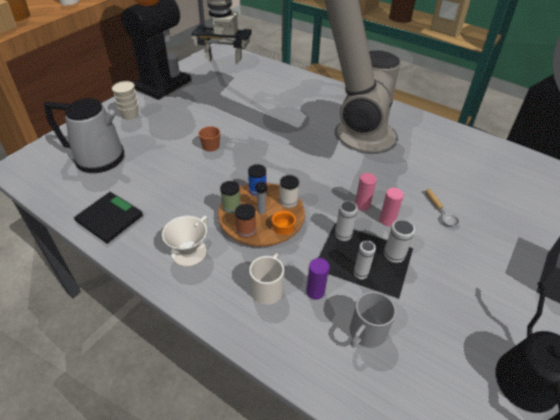

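View pics/side0.png

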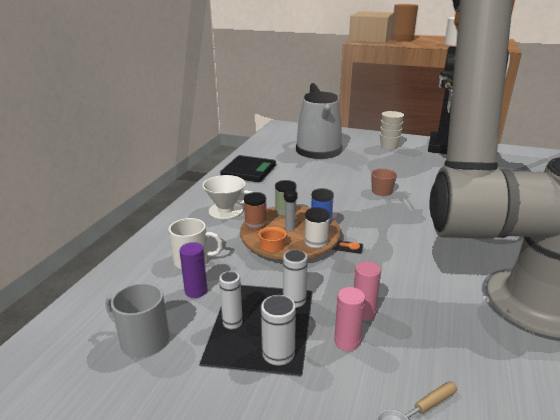

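View pics/wrist0.png

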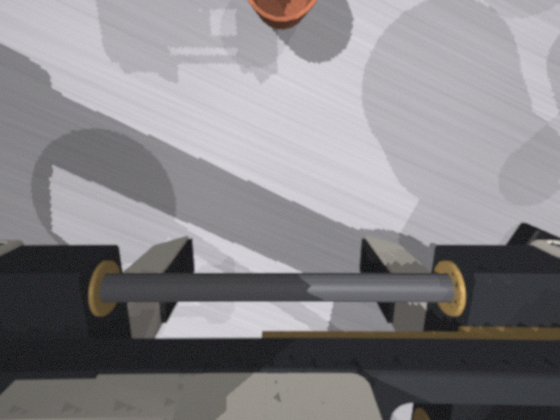

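The scene view shows the mat with three canisters: the likely middle one near (346,220), the slim one near (365,258) and the wide one near (400,240). The orange holder is at about (284,222). Next I zoom in and measure.

```bash
cat > h.py <<'E'
import numpy as np, cv2
from cell import eyes
def cam(n):
    c=eyes.camera_info(n); R=cv2.Rodrigues(c["rvec"])[0]; return c,R
def ray(n,uv):
    c,R=cam(n); p=cv2.undistortPoints(np.array(uv,float).reshape(-1,1,2),c["K"],c["dist"]).reshape(-1,2)
    d=np.c_[p,np.ones(len(p))]@R; o=-R.T@c["tvec"]; return o,d
def onz(n,uv,z):
    o,d=ray(n,uv); return o+d*((z-o[2])/d[:,2])[:,None]
def proj(n,P):
    c,R=cam(n); return cv2.projectPoints(np.array(P,float).reshape(-1,1,3),c["rvec"],c["tvec"],c["K"],c["dist"])[0].reshape(-1,2)
E
python3 - <<'E'
import cv2
a=cv2.imread("pics/scene0.png")[150:310,205:425];cv2.imwrite("pics/sc_z.png",cv2.resize(a,None,fx=3.6,fy=3.6,interpolation=cv2.INTER_CUBIC))
a=cv2.imread("pics/side0.png")[170:380,190:400];cv2.imwrite("pics/si_z.png",cv2.resize(a,None,fx=2.8,fy=2.8,interpolation=cv2.INTER_CUBIC))
E
```

```text
(no output)
```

View pics/sc_z.png

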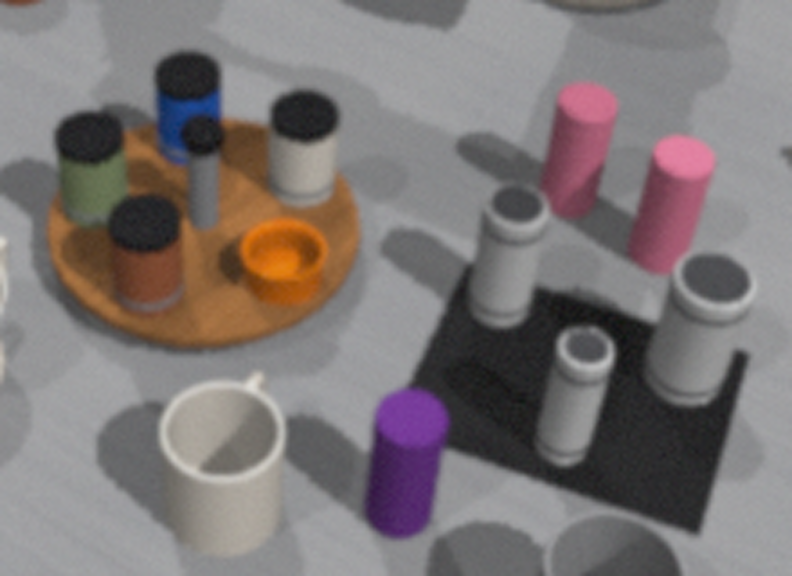

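View pics/si_z.png

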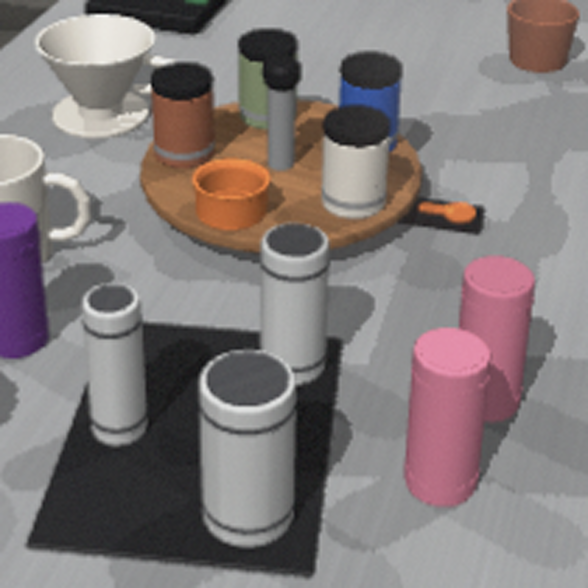

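```bash
python3 - <<'E'
from h import *
S=lambda u,v:(205+u/3.6,150+v/3.6); D=lambda u,v:(190+u/2.8,170+v/2.8)
def w(n,l,r,z):
    P=onz(n,[l,r],z);return np.linalg.norm(P[0]-P[1]),P.mean(0)
f=lambda x:np.round(x,4)
print("mid sc",onz("scene",[S(516,212)],.114), w("scene",S(483,211),S(549,214),.114))
print("mid si",onz("side",[D(295,251)],.114), w("side",D(261.5,251),D(328,251),.114))
print("slim sc",onz("scene",[S(586,355)],.114),w("scene",S(557,352),S(615,358),.114))
print("slim si",onz("side",[D(112,310)],.114),w("side",D(84,310),D(141,310),.114))
print("wide sc",onz("scene",[S(711,288)],.114),w("scene",S(670,285),S(753,292),.114))
print("wide si",onz("side",[D(248,393)],.114),w("side",D(201,393),D(295,393),.114))
print("holder rim sc",onz("scene",[S(284,255)],.066),w("scene",S(240,254),S(328,256),.066))
print("holder rim si",onz("side",[D(231,191)],.066),w("side",D(193,191),D(270,191),.066))
print("knob",onz("scene",[S(202,133)],.125),onz("side",[D(282,72)],.125))
print("pointer",onz("side",[D(462,213)],.011))
# disc: fit ellipse by edge points
pts=[S(50,215),S(75,295),S(130,333),S(200,344),S(280,333),S(340,285),S(358,225),S(230,121)]
P=onz("scene",pts,.034)[:,:2];A=np.c_[2*P,np.ones(len(P))];s=np.linalg.lstsq(A,(P**2).sum(1),rcond=None)[0];print("disc",s[:2],np.sqrt(s[2]+s[:2]@s[:2]))
pts=[D(141,172),D(165,215),D(215,240),D(270,250),D(330,243),D(380,225),D(424,180)]
P=onz("side",pts,.034)[:,:2];A=np.c_[2*P,np.ones(len(P))];s=np.linalg.lstsq(A,(P**2).sum(1),rcond=None)[0];print("disc",s[:2],np.sqrt(s[2]+s[:2]@s[:2]))
E
```

```text
mid sc [[0.48743015 0.17402186 0.114     ]] (np.float64(0.048118429091352805), array([0.48788119, 0.17427442, 0.114     ]))
mid si [[0.47760451 0.1850625  0.114     ]] (np.float64(0.04550228039760275), array([0.47776583, 0.18511663, 0.114     ]))
slim sc [[0.57944517 0.27675728 0.114     ]] (np.float64(0.038712231312938564), array([0.57945144, 0.2767524 , 0.114     ]))
slim si [[0.56823985 0.28614403 0.114     ]] (np.float64(0.03641952512217037), array([0.56793571, 0.28603792, 0.114     ]))
wide sc [[0.47305132 0.32128471 0.114     ]] (np.float64(0.05815202996185904), array([0.47327844, 0.32178134, 0.114     ]))
wide si [[0.45957715 0.33283282 0.114     ]] (np.float64(0.05506743251923894), array([0.45957626, 0.33282758, 0.114     ]))
holder rim sc [[0.5840598  0.03700173 0.066     ]] (np.float64(0.06588537760768406), array([0.5840652, 0.0369988, 0.066    ]))
holder rim si [[0.57236564 0.0547795  0.066     ]] (np.float64(0.0620598648809673), array([0.57198188, 0.05464563, 0.066     ]))
knob [[ 0.56301055 -0.05427614  0.125     ]] [[ 0.56383617 -0.04957271  0.125     ]]
pointer [[ 0.40260826 -0.05914151  0.011     ]]
disc [ 0.56865206 -0.0492787 ] 0.12371800573305179
disc [ 0.56166455 -0.04239754] 0.12297804358279195
```

```bash
python3 - <<'E'
from h import *
S=lambda u,v:(205+u/3.6,150+v/3.6); D=lambda u,v:(190+u/2.8,170+v/2.8)
for n in("scene","side"):
    print(n,ray(n,[(280,210)]))
def tri(a,b):
    o1,d1=ray("scene",[a]);o2,d2=ray("side",[b]);d1=d1[0]/np.linalg.norm(d1);d2=d2[0]/np.linalg.norm(d2)
    t=np.linalg.lstsq(np.c_[d1,-d2],o2-o1,rcond=None)[0];p,q=o1+t[0]*d1,o2+t[1]*d2
    return np.round((p+q)/2,4),np.linalg.norm(p-q).round(4)
for k,a,b in [("mid",(516,212),(295,251)),("slim",(586,355),(112,310)),("wide",(711,288),(248,393)),("holder",(284,255),(231,191)),("knob",(202,133),(282,72)),("midbase",(500,312),(295,366)),("greentop",(90,137),(268,48)),("browntop",(145,223),(182,80)),("whitetop",(304,115),(357,127)),("bluetop",(188,75),(371,71))]:
    print(k,tri(S(*a),D(*b)))
E
```

```text
scene (array([1.24688583, 0.46074969, 0.89994868]), array([[-0.58798604, -0.388027  , -0.71018511]]))
side (array([0.26264329, 0.88582782, 0.62047015]), array([[ 0.29094487, -0.82909454, -0.47765718]]))
mid (array([0.4809, 0.1721, 0.1059]), np.float64(0.0023))
slim (array([0.5731, 0.2754, 0.1058]), np.float64(0.0014))
wide (array([0.4635, 0.3201, 0.1034]), np.float64(0.0018))
holder (array([0.5782, 0.0341, 0.0552]), np.float64(0.0056))
knob (array([ 0.5641, -0.0531,  0.1245]), np.float64(0.0028))
midbase (array([0.4813, 0.1733, 0.001 ]), np.float64(0.0049))
greentop (array([ 0.6028, -0.1317,  0.106 ]), np.float64(0.0042))
browntop (array([ 0.6513, -0.0402,  0.1081]), np.float64(0.0019))
whitetop (array([ 0.486 , -0.0122,  0.1073]), np.float64(0.0039))
bluetop (array([ 0.5009, -0.114 ,  0.1076]), np.float64(0.0042))
```

```bash
python3 - <<'E'
from h import *
o,d=ray("wrist",[(280,210),(280,10),(10,210)]);print(o,d)
print("clay rim in wrist",onz("wrist",[(282,5)],.06))
S=lambda u,v:(205+u/3.6,150+v/3.6); D=lambda u,v:(190+u/2.8,170+v/2.8)
print("mat corners sc",onz("scene",[S(748,355),S(697,533),S(410,385)],.004))
print("mat corners si",onz("side",[D(312,575),D(28,545),D(342,338)],.004))
print("pink base", onz("scene",[S(570,205),S(655,260)],.0),"purple",onz("scene",[S(398,520)],0),"clay",onz("scene",[(210,139)],.05),"mug",onz("scene",[(267,280)],.04))
E
```

```text
[ 0.27687038 -0.45315334  0.38542631] [[-0.26420198 -0.12396226 -0.95671911]
 [ 0.29801225  0.11878005 -1.13083667]
 [-0.60135458  0.65920753 -0.95520724]]
clay rim in wrist [[ 0.36698047 -0.4190684   0.06      ]]
mat corners sc [[0.41280136 0.35337118 0.004     ]
 [0.5851624  0.38715591 0.004     ]
 [0.58949231 0.15672789 0.004     ]]
mat corners si [[0.41134754 0.35487394 0.004     ]
 [0.58405994 0.38940497 0.004     ]
 [0.4559391  0.13089743 0.004     ]]
pink base [[ 3.43027765e-01  1.65443732e-01  0.00000000e+00]
 [ 3.59126587e-01  2.50999626e-01 -1.11022302e-16]] purple [[6.94021877e-01 2.10695679e-01 1.11022302e-16]] clay [[ 0.40409464 -0.3882719   0.05      ]] mug [[0.75249048 0.10294477 0.04      ]]
```

```bash
cat >> h.py <<'E'
def tri(a,b):
    o1,d1=ray("scene",[a]);o2,d2=ray("side",[b]);d1=d1[0]/np.linalg.norm(d1);d2=d2[0]/np.linalg.norm(d2)
    t=np.linalg.lstsq(np.c_[d1,-d2],o2-o1,rcond=None)[0];p,q=o1+t[0]*d1,o2+t[1]*d2
    return np.round((p+q)/2,4),np.linalg.norm(p-q).round(4)
def circ(x,y,z,r):
    t=np.linspace(0,2*np.pi,60);return np.c_[x+r*np.cos(t),y+r*np.sin(t),0*t+z]
def overlay(n,im,circs,box,k,out):
    x0,y0,x1,y1=box;a=cv2.resize(im[y0:y1,x0:x1],None,fx=k,fy=k,interpolation=cv2.INTER_CUBIC)
    for c in circs:
        p=(proj(n,circ(*c))-[x0,y0]+.5)*k-.5
        cv2.polylines(a,[np.int32(p.round())],True,(0,255,0),1)
    cv2.imwrite(out,a)
E
python3 - <<'E'
from h import *
S=lambda u,v:(205+u/3.6,150+v/3.6); D=lambda u,v:(190+u/2.8,170+v/2.8)
for k,a,b in [("mid",(516,207),(295,243)),("slim",(586,347),(112,298.5)),("holder",(284,251),(231,180))]:
    print(k,tri(S(*a),D(*b)))
C=[(.4835,.176,.114,.024),(.4835,.176,.004,.024),(.580,.039,.064,.0325),(.580,.039,.034,.0325),(.566,-.048,.034,.125),(.566,-.048,.136,.017)]
overlay("scene",cv2.imread("pics/scene0.png"),C,(205,150,425,310),3.6,"pics/ov1.png")
overlay("side",cv2.imread("pics/side0.png"),C,(190,170,400,380),2.8,"pics/ov2.png")
E
```

```text
mid (array([0.4814, 0.1714, 0.1117]), np.float64(0.0016))
slim (array([0.5734, 0.274 , 0.1138]), np.float64(0.0011))
holder (array([0.5795, 0.0341, 0.0637]), np.float64(0.0014))
```

View pics/ov1.png

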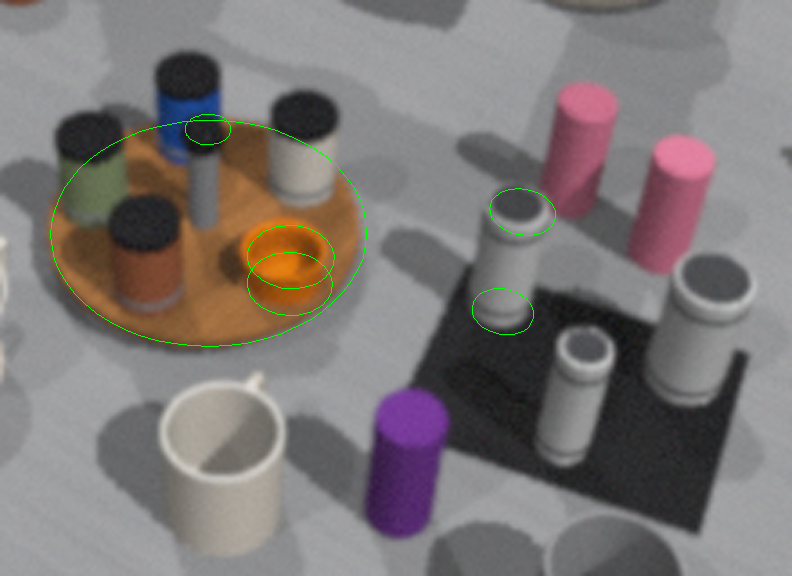

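View pics/ov2.png

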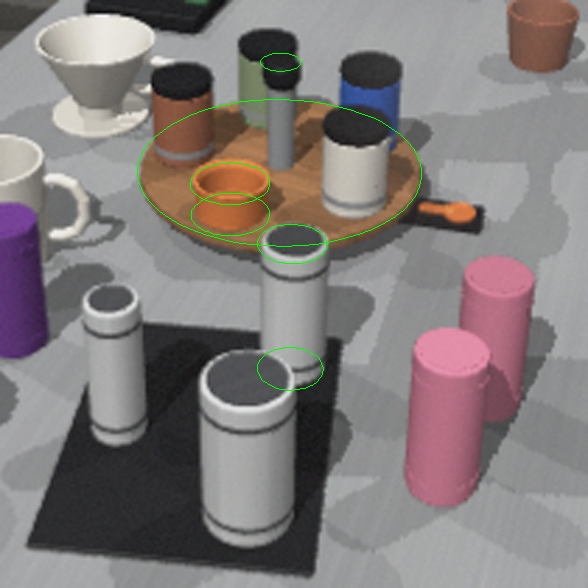

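Emit:
{"name": "carry_out", "arguments": {"targets": [[[0.034,-0.03,-0.003],0],[[0.034,-0.03,-0.003],0],[[0.034,-0.03,-0.003],0],[[0.034,-0.03,-0.003],0],[[0.034,-0.03,-0.003],0],[[0.034,-0.03,-0.003],0],[[0.034,-0.03,-0.003],0],[[0.034,-0.03,-0.003],0],[[0.034,-0.03,-0.003],0],[[0.034,-0.03,-0.003],0]], "fingers": 0, "grip_force": 20}}

```text
time: 1.4
tool_pos: [0.4055, -0.0608, 0.2559]
tool_rot: [-3.138, -0.001, 0.401]
contact_force: [0.0, -0.1, 1.0]
opening: 0.0916
```

Emit:
{"name": "carry_out", "arguments": {"targets": [[[0.032,-0.027,0],0],[[0.032,-0.027,0],0],[[0.032,-0.027,0],0],[[0.032,-0.027,0],0],[[0,0,0],0]]}}

```text
time: 2.02
tool_pos: [0.483, 0.0966, 0.2557]
tool_rot: [-3.137, 0.0, 0.405]
contact_force: [-0.9, -0.3, -0.5]
opening: 0.0922
```

```bash
python3 - <<'E'
from h import *
from cell import monitor
s=monitor.observe();print(s["tool_pos"],s["tool_rot"])
im=eyes.read_camera("wrist")[:,:,::-1].copy();cv2.imwrite("pics/w1.png",im)
C=[(.4814,.1714,.114,.024),(.4814,.1714,.004,.024),(.5795,.0341,.064,.0325),(.5795,.0341,.034,.0325),(.564,-.053,.034,.125),(.564,-.053,.136,.017)]
overlay("wrist",im,C,(0,0,560,420),1.4,"pics/w1o.png")
E
```

```text
[0.48303774 0.09659565 0.25567022] [-3.13749509e+00  2.15178912e-04  4.05302554e-01]
```

View pics/w1o.png

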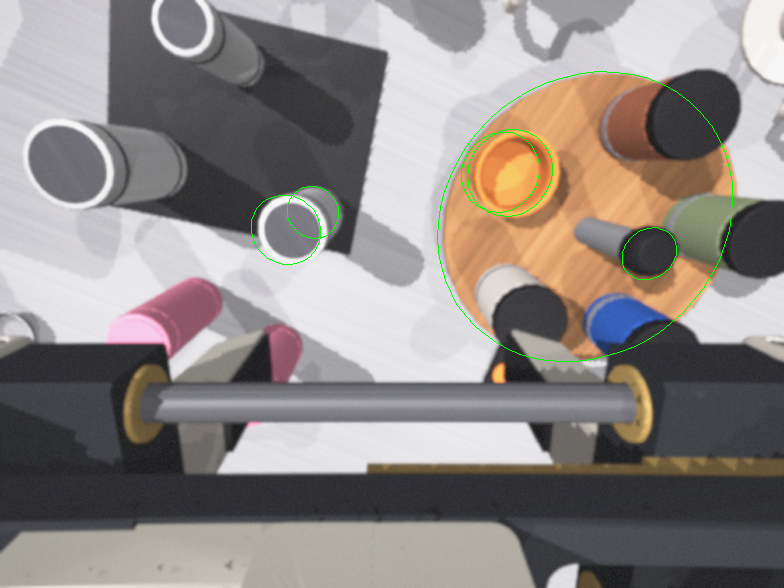

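```bash
python3 - <<'E'
from h import *
g=lambda u,v:((u+.5)/1.4-.5,(v+.5)/1.4-.5)
print("mid",onz("wrist",[g(293,229.5)],.114),"ext",onz("wrist",[g(258,229.5),g(328,229.5)],.114))
print("holder",onz("wrist",[g(516,171)],.064),onz("wrist",[g(472,171),g(560,171)],.064))
P=onz("wrist",[g(443,240),g(460,160),g(500,105),g(556,78),g(600,72),g(735,185),g(705,118),g(455,290),g(480,325)],.034)[:,:2]
A=np.c_[2*P,np.ones(len(P))];s=np.linalg.lstsq(A,(P**2).sum(1),rcond=None)[0];print("disc",s[:2],np.sqrt(s[2]+s[:2]@s[:2]))
print("knob",onz("wrist",[g(648,251)],.136))
E
python3 - <<'E'
import cv2
a=cv2.imread("pics/w1.png")
cv2.imwrite("pics/w1z.png",cv2.resize(a[70:200,170:420],None,fx=3.2,fy=3.2,interpolation=cv2.INTER_CUBIC))
E
```

```text
mid [[0.48371063 0.16688192 0.114     ]] ext [[0.47417664 0.18907813 0.114     ]
 [0.49324974 0.14464288 0.114     ]]
holder [[0.58324185 0.03029701 0.064     ]] [[ 0.56999405  0.06159024  0.064     ]
 [ 0.59638717 -0.0008608   0.064     ]]
disc [ 0.5670453  -0.05353854] 0.12355006805120063
knob [[ 0.56536358 -0.05156844  0.136     ]]
```

View pics/w1z.png

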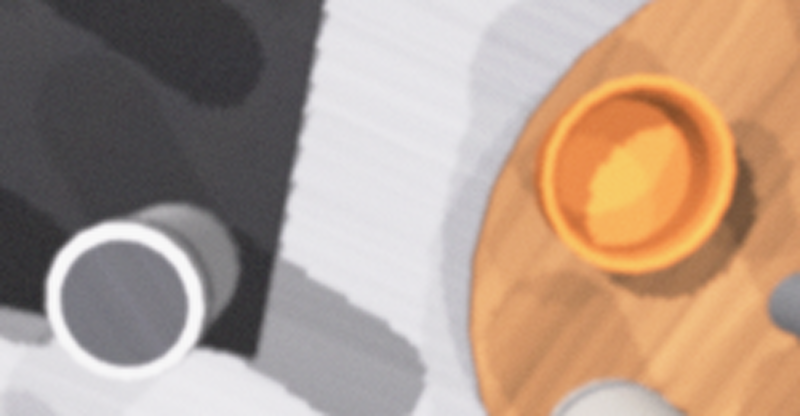

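```bash
python3 - <<'E'
from h import *
S=lambda u,v:((u+.5)/3.6-.5+205,(v+.5)/3.6-.5+150); D=lambda u,v:((u+.5)/2.8-.5+190,(v+.5)/2.8-.5+170); W=lambda u,v:((u+.5)/3.2-.5+170,(v+.5)/3.2-.5+70)
def ls(obs):
    A=np.zeros((3,3));b=np.zeros(3);L=[]
    for n,p in obs:
        o,d=ray(n,[p]);d=d[0]/np.linalg.norm(d[0]);M=np.eye(3)-np.outer(d,d);A+=M;b+=M@o;L.append((M,o))
    x=np.linalg.solve(A,b);return x.round(4),[np.linalg.norm(M@(x-o)).round(4) for M,o in L]
a,b,c=("scene",S(284,251)),("side",D(231,180)),("wrist",W(638.5,173))
print("holder",ls([a,b,c]),ls([a,c]),ls([b,c]))
a,b,c=("scene",S(516,207)),("side",D(295,243)),("wrist",W(126,301))
print("mid",ls([a,b,c]),ls([a,c]),ls([b,c]))
print(onz("wrist",[W(638.5,173)],.066),onz("wrist",[W(638.5,173)],.076),onz("wrist",[W(126,301)],.114))
E
```

```text
holder (array([0.5808, 0.0313, 0.064 ]), [np.float64(0.0022), np.float64(0.002), np.float64(0.0027)]) (array([0.5811, 0.0316, 0.0672]), [np.float64(0.002), np.float64(0.002)]) (array([0.5827, 0.0276, 0.0594]), [np.float64(0.0004), np.float64(0.0004)])
mid (array([0.4823, 0.169 , 0.1112]), [np.float64(0.0021), np.float64(0.0015), np.float64(0.0017)]) (array([0.4825, 0.1686, 0.1129]), [np.float64(0.0017), np.float64(0.0017)]) (array([0.4831, 0.1679, 0.1092]), [np.float64(0.0005), np.float64(0.0005)])
[[0.58179228 0.02923533 0.066     ]] [[0.58092676 0.03193517 0.076     ]] [[0.48372938 0.167003   0.114     ]]
```

Emit:
{"name": "carry_out", "arguments": {"targets": [[[0.014,-0.033,0.02],0],[[0.014,-0.033,0.02],0],[[0,0,0.03],0],[[0,0,0.03],0],[[0,0,0.02],0],[[0,0,0],0]]}}

```text
time: 2.82
tool_pos: [0.4804, 0.1621, 0.1331]
tool_rot: [-3.14, 0.003, 0.398]
contact_force: [-0.7, 0.0, -0.1]
opening: 0.0918
```

```bash
python3 - <<'E'
from h import *
from cell import monitor
s=monitor.observe();print(s["tool_pos"],s["tool_rot"])
im=eyes.read_camera("wrist")[:,:,::-1].copy();cv2.imwrite("pics/w2.png",im)
C=[(.483,.168,.114,.024),(s["tool_pos"][0],s["tool_pos"][1],.114,.024)]
overlay("wrist",im,C,(0,0,560,420),1.4,"pics/w2o.png")
E
```

```text
[0.48040067 0.16209888 0.13308572] [-3.14027214e+00  2.80475263e-03  3.97968810e-01]
```

View pics/w2o.png

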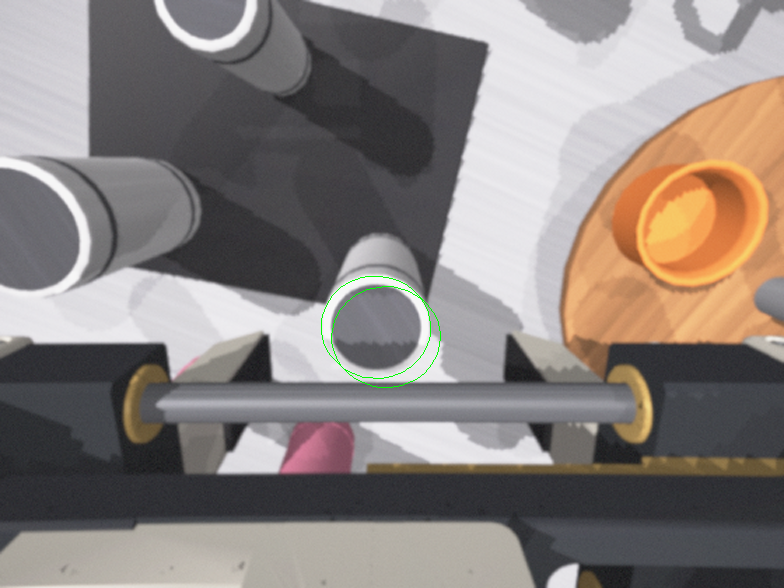

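Emit:
{"name": "carry_out", "arguments": {"targets": [[[0.0045,-0.0035,0.015],0],[[0,0,0.025],0],[[0,0,0.024],0],[[0,0,0],0]]}}

```text
time: 3.38
tool_pos: [0.4866, 0.1672, 0.0702]
tool_rot: [3.141, -0.006, 0.396]
contact_force: [-0.7, 0.1, 0.6]
opening: 0.0917
```

Emit:
{"name": "carry_out", "arguments": {"targets": [[[0,0,0],0],[[0,0,0],0],[[0,0,0],0],[[0,0,0],0],[[0,0,0],0],[[0,0,0],0]], "fingers": 1, "grip_force": 20}}

```text
time: 4.12
tool_pos: [0.4887, 0.1678, 0.0734]
tool_rot: [3.14, -0.011, 0.396]
contact_force: [-0.3, -0.8, -0.9]
opening: 0.048
```

Emit:
{"name": "carry_out", "arguments": {"targets": [[[0,0,-0.02],0],[[0,0,-0.035],0],[[0,0,-0.04],0],[[0,0,-0.025],0],[[0,0,0],0]]}}

```text
time: 4.75
tool_pos: [0.4861, 0.167, 0.1949]
tool_rot: [3.14, -0.007, 0.396]
contact_force: [-0.4, -1.1, -1.8]
opening: 0.0476
```

Emit:
{"name": "carry_out", "arguments": {"targets": [[[0.007,0.03,0],0],[[0.0095,0.042,0],0],[[0.0095,0.042,0],0],[[0.0075,0.032,0],0],[[0.004,0.016,0],0],[[0,0,0],0]]}}

```text
time: 5.5
tool_pos: [0.5816, 0.0291, 0.1851]
tool_rot: [-3.136, 0.006, 0.398]
contact_force: [-1.1, 0.5, -1.0]
opening: 0.0479
```

```bash
python3 - <<'E'
from h import *
from cell import monitor
s=monitor.observe();print(s["tool_pos"],s["tool_rot"],s["contact_force"])
x,y,z=s["tool_pos"]
for n in("wrist","scene","side"):
    cv2.imwrite(f"pics/{n}3.png",eyes.read_camera(n)[:,:,::-1])
C=[(.5815,.031,.066,.0325),(.5815,.031,.034,.0325),(x,y,z-.07,.024),(x,y,z+.04,.024)]
overlay("wrist",cv2.imread("pics/wrist3.png"),C,(0,0,560,420),1.4,"pics/w3o.png")
overlay("scene",cv2.imread("pics/scene3.png"),C,(230,120,390,260),4,"pics/s3o.png")
overlay("side",cv2.imread("pics/side3.png"),C,(200,120,360,260),4,"pics/d3o.png")
E
```

```text
[0.58163923 0.02905315 0.18508959] [-3.13626318  0.0064014   0.39815244] [-1.14642043  0.45403951 -0.96826936]
```

View pics/w3o.png

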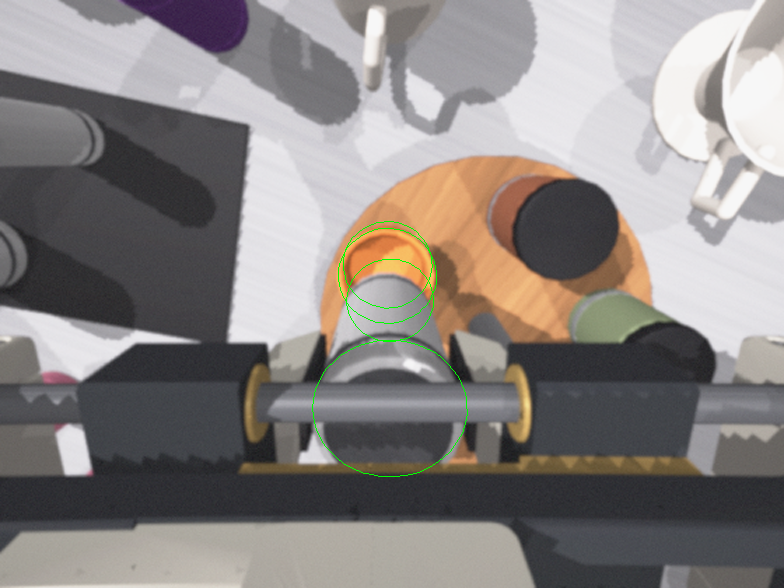

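View pics/s3o.png

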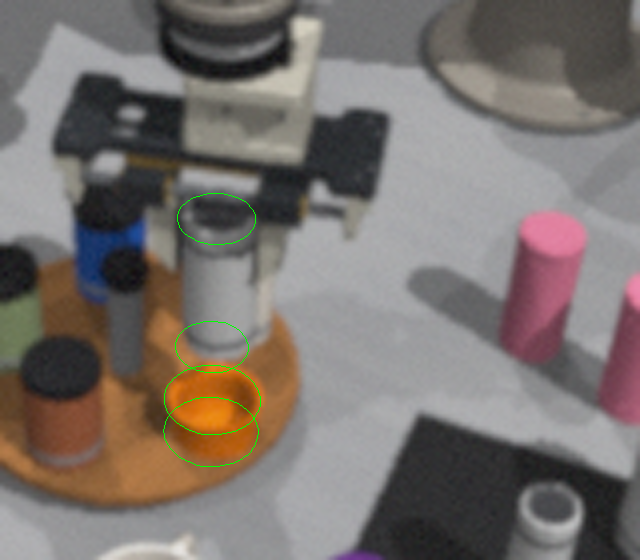

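View pics/d3o.png

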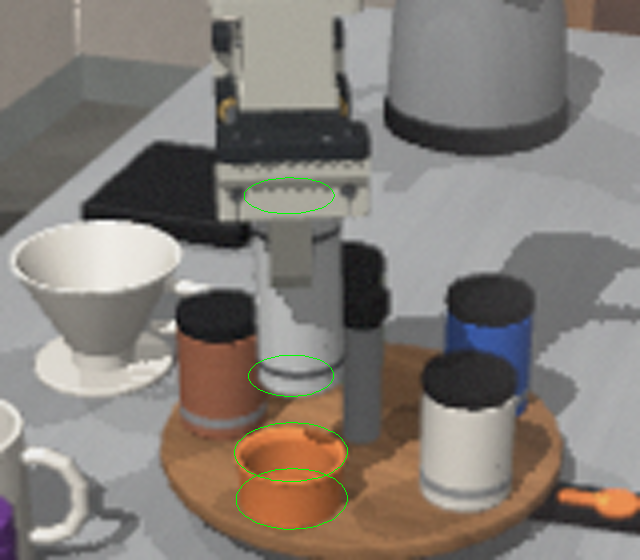

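```bash
python3 - <<'E'
from h import *
S=lambda u,v:((u+.5)/4-.5+230,(v+.5)/4-.5+120); D=lambda u,v:((u+.5)/4-.5+200,(v+.5)/4-.5+120); W=lambda u,v:((u+.5)/1.4-.5,(v+.5)/1.4-.5)
print("can bottom",tri(S(219,335),D(299.5,373)))
print("rim",tri(S(215,399),D(291,453)))
print("rim scene",onz("scene",[S(215,399)],.066),"side",onz("side",[D(291,453)],.066))
import cv2
a=cv2.imread("pics/wrist3.png")[140:350,200:360];cv2.imwrite("pics/w3z.png",cv2.resize(a,None,fx=2.8,fy=2.8,interpolation=2))
a=cv2.imread("pics/scene3.png")[150:240,250:330];cv2.imwrite("pics/s3z.png",cv2.resize(a,None,fx=6.5,fy=6.5,interpolation=2))
a=cv2.imread("pics/side3.png")[160:260,225:325];cv2.imwrite("pics/d3z.png",cv2.resize(a,None,fx=6,fy=6,interpolation=2))
E
```

```text
can bottom (array([0.575 , 0.0308, 0.1194]), np.float64(0.0024))
rim (array([0.5806, 0.033 , 0.066 ]), np.float64(0.0003))
rim scene [[0.5804042  0.03281916 0.066     ]] side [[0.58058474 0.03313939 0.066     ]]
```

View pics/w3z.png

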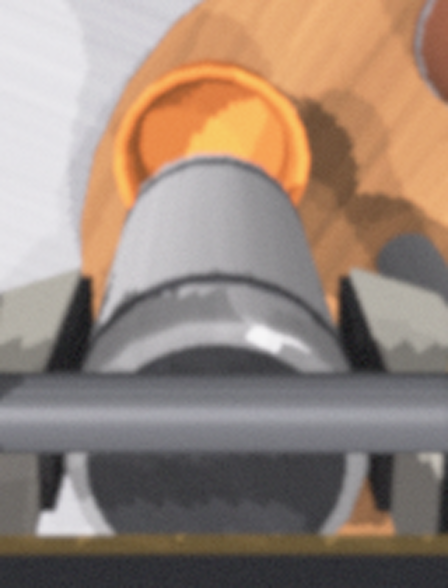

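View pics/s3z.png

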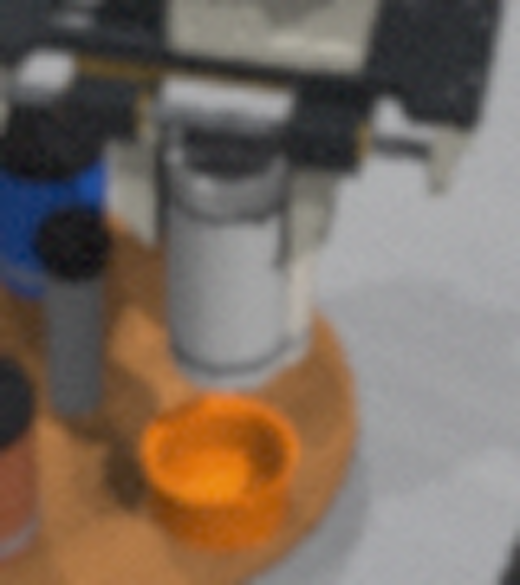

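View pics/d3z.png

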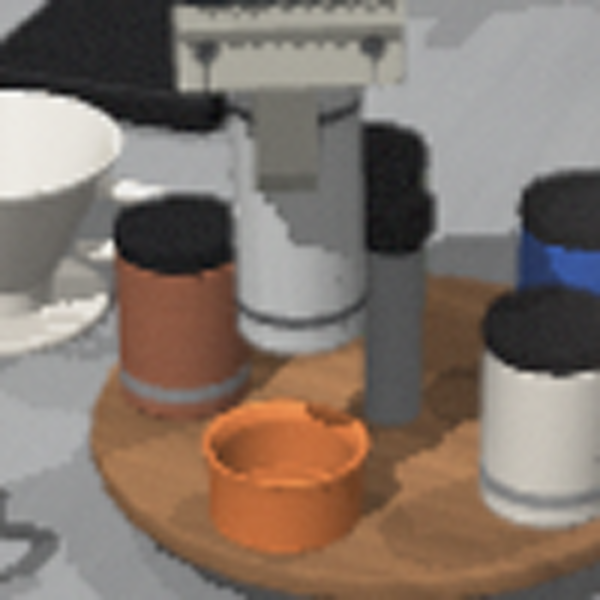

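Emit:
{"name": "carry_out", "arguments": {"targets": [[[0.0063,0.0005,0],0],[[0,0,0.018],0],[[0,0,0.016],0],[[0,0,0],0]]}}

```text
time: 6.15
tool_pos: [0.5871, 0.0362, 0.1521]
tool_rot: [-3.137, 0.003, 0.405]
contact_force: [-0.3, -0.1, -1.9]
opening: 0.0478
```

```bash
python3 - <<'E'
from h import *
from cell import monitor
s=monitor.observe();print(s["tool_pos"],s["tool_rot"],s["contact_force"])
x,y,z=s["tool_pos"]
for n in("wrist","scene","side"):
    cv2.imwrite(f"pics/{n}4.png",eyes.read_camera(n)[:,:,::-1])
a=cv2.imread("pics/wrist4.png")[140:350,200:360];a=cv2.resize(a,None,fx=2.4,fy=2.4,interpolation=2)
b=cv2.imread("pics/scene4.png")[150:240,250:330];cv2.imwrite("pics/s4z.png",cv2.resize(b,None,fx=6.5,fy=6.5,interpolation=2))
c=cv2.imread("pics/side4.png")[170:260,235:315];cv2.imwrite("pics/d4z.png",cv2.resize(c,None,fx=6.5,fy=6.5,interpolation=2))
cv2.imwrite("pics/w4z.png",a)
E
```

```text
[0.58713205 0.03622019 0.15213946] [-3.13691193  0.00329156  0.40451593] [-0.33017452 -0.13177266 -1.93353172]
```

View pics/w4z.png

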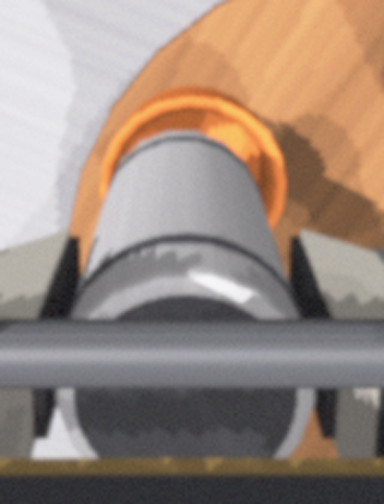

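View pics/s4z.png

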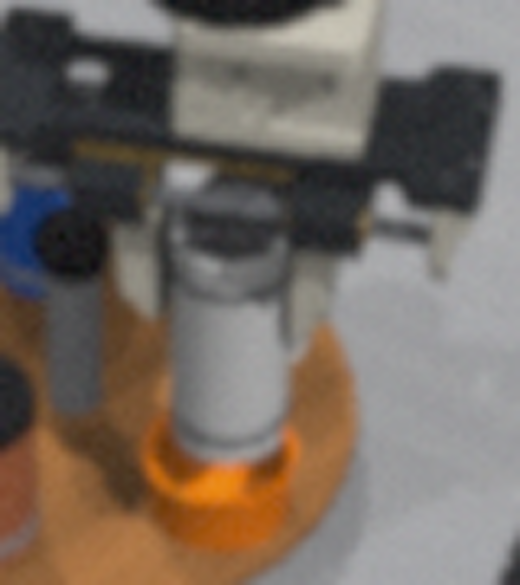

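View pics/d4z.png

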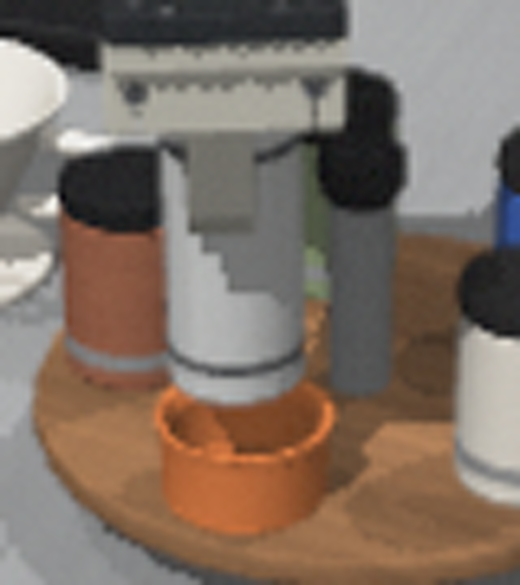

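Emit:
{"name": "carry_out", "arguments": {"targets": [[[-0.0033,0.0051,0],0],[[0,0,0.004],0]]}}

```text
time: 6.55
tool_pos: [0.5879, 0.0292, 0.1512]
tool_rot: [-3.14, -0.002, 0.404]
contact_force: [-0.7, -1.0, -1.3]
opening: 0.0479
```

```bash
cat > look.py <<'E'
import sys
from h import *
from cell import monitor
t=sys.argv[1]
s=monitor.observe();print(s["tool_pos"].round(4),s["tool_rot"].round(3),s["contact_force"].round(1))
o=[]
for n,(x,y) in (("scene",(250,150)),("side",(235,170))):
    im=eyes.read_camera(n)[:,:,::-1];cv2.imwrite(f"pics/{n}{t}.png",im)
    o.append(cv2.resize(im[y:y+100,x:x+72],None,fx=5.5,fy=5.5,interpolation=2))
cv2.imwrite(f"pics/p{t}.png",np.hstack(o))
E
python3 look.py 5
```

```text
[0.5879 0.0292 0.1512] [-3.14e+00 -2.00e-03  4.04e-01] [-0.7 -1.  -1.3]
```

View pics/p5.png

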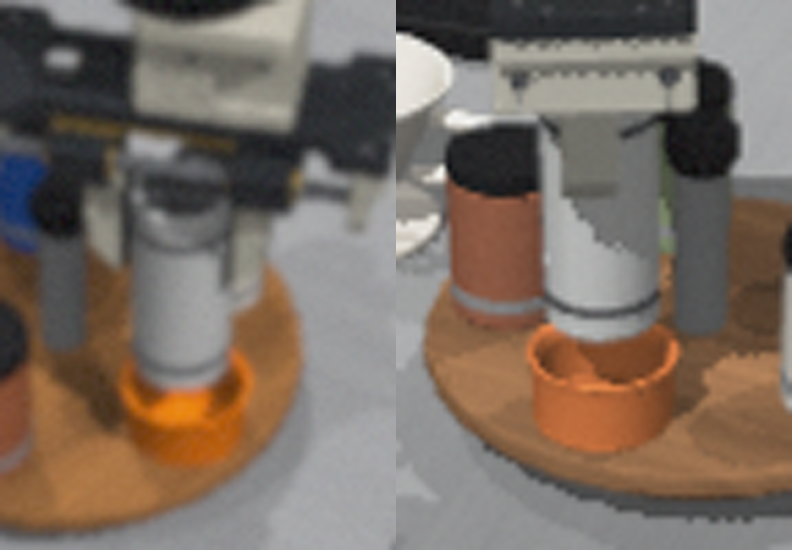

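Emit:
{"name": "carry_out", "arguments": {"targets": [[[0,-0.0025,0.004],0],[[0,0,0.01],0],[[0,0,0.006],0]]}}

```text
time: 7.02
tool_pos: [0.5863, 0.0323, 0.1292]
tool_rot: [-3.139, -0.001, 0.404]
contact_force: [-1.2, -0.1, -2.8]
opening: 0.0478
```

```bash
python3 look.py 6
```

```text
[0.5863 0.0323 0.1292] [-3.139e+00 -1.000e-03  4.040e-01] [-1.2 -0.1 -2.8]
```

View pics/p6.png

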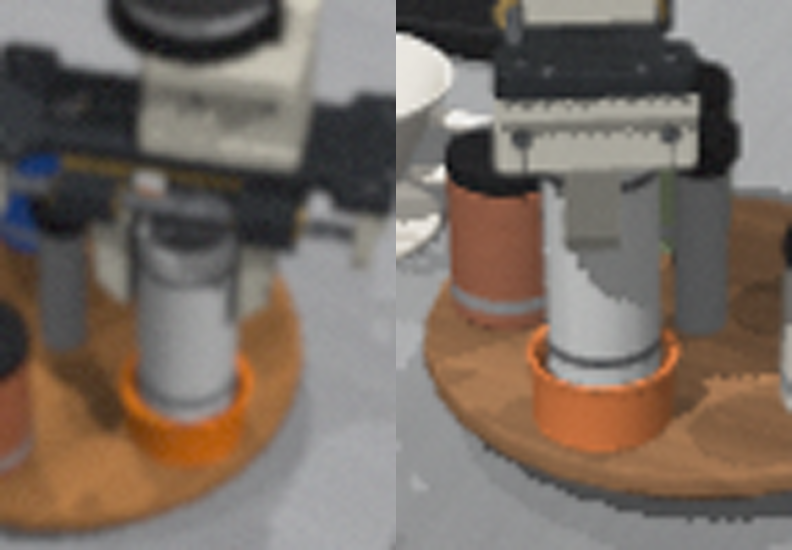

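Emit:
{"name": "carry_out", "arguments": {"targets": [[[0,0,0.006],0],[[0,0,0.006],0],[[0,0,0.004],0]]}}

```text
time: 7.5
tool_pos: [0.5864, 0.0323, 0.1123]
tool_rot: [-3.139, -0.001, 0.404]
contact_force: [-1.5, -0.4, -1.1]
opening: 0.0477
```

Emit:
{"name": "carry_out", "arguments": {"targets": [[[0,0,0.003],0],[[0,0,0.003],0]]}}

```text
time: 7.75
tool_pos: [0.5872, 0.0323, 0.107]
tool_rot: [-3.14, -0.003, 0.404]
contact_force: [-2.9, -0.0, 16.9]
opening: 0.0475
```

Emit:
{"name": "carry_out", "arguments": {"targets": [[[0,0,0],0],[[0,0,0],0]]}}

```text
time: 8.0
tool_pos: [0.5875, 0.0322, 0.1074]
tool_rot: [-3.14, -0.004, 0.404]
contact_force: [-0.8, -0.7, -2.3]
opening: 0.0477
```

```bash
python3 look.py 7; python3 - <<'E'
from h import *
C=[(.581,.032,.066,.0325),(.581,.032,.148,.024),(.581,.032,.138,.024),(.565,-.053,.034,.125)]
overlay("scene",cv2.imread("pics/scene7.png"),C,(210,130,330,260),4.5,"pics/s7o.png")
overlay("side",cv2.imread("pics/side7.png"),C,(190,160,370,270),4.4,"pics/d7o.png")
E
```

```text
[0.5875 0.0322 0.1074] [-3.14  -0.004  0.404] [-0.8 -0.7 -2.3]
```

View pics/s7o.png

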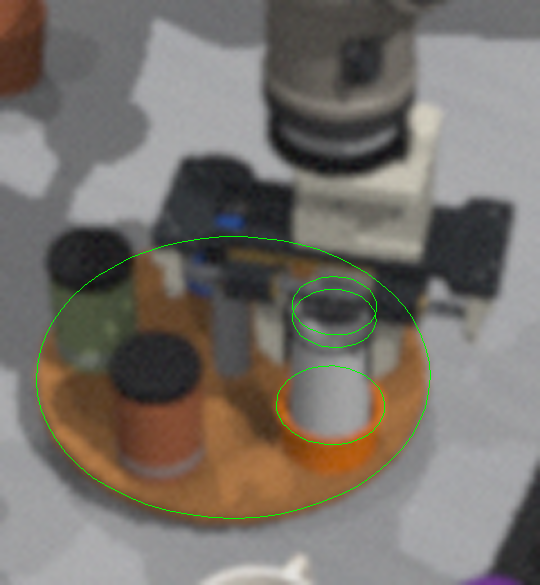

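View pics/d7o.png

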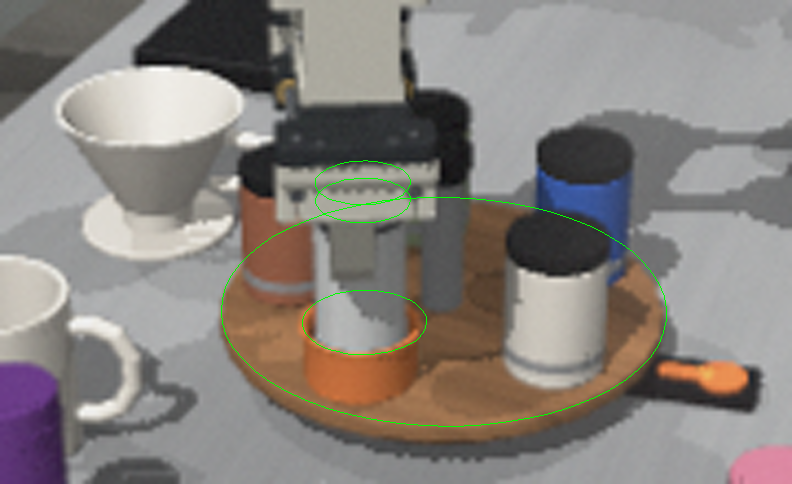

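```bash
python3 - <<'E'
from h import *
D=lambda u,v:((u+.5)/4.4-.5+190,(v+.5)/4.4-.5+160)
P=onz("side",[D(660,370),D(725,378)],.011)-[.565,-.053,0];print(P,np.degrees(np.arctan2(P[:,1],P[:,0])),np.linalg.norm(P[:,:2],axis=1))
W=lambda u,v:((u+.5)/1.4-.5,(v+.5)/1.4-.5)
a=cv2.imread("pics/scene0.png")[150:230,220:330];cv2.imwrite("pics/s0z.png",cv2.resize(a,None,fx=6,fy=6,interpolation=2))
E
```

```text
[[-0.12493568 -0.00435592  0.011     ]
 [-0.1605124  -0.00806417  0.011     ]] [-178.00317634 -177.12386686] [0.1250116  0.16071484]
```

Emit:
{"name": "carry_out", "arguments": {"targets": [[[-0.0021,-0.0016,0],-0.03],[[-0.0043,-0.0031,0],-0.06],[[-0.0043,-0.0031,0],-0.06],[[-0.0043,-0.0031,0],-0.06],[[-0.0043,-0.0031,0],-0.06]]}}

```text
time: 8.72
tool_pos: [0.5635, 0.0353, 0.1071]
tool_rot: [3.141, -0.005, 0.688]
contact_force: [0.2, -0.0, -0.9]
opening: 0.0477
```

```bash
cat > st.py <<'E'
from cell import monitor
import numpy as np
s=monitor.observe();p=s["tool_pos"];h=np.array([.565,-.053]);d=p[:2]-h
yaw=s["tool_rot"][2]
print("t",s["time"],"r",np.hypot(*d).round(4),"ang",np.degrees(np.arctan2(d[1],d[0])).round(1),"yaw",np.degrees(yaw).round(1),"z",p[2].round(4),"F",s["contact_force"].round(1),"tool force xy")
c,sn=np.cos(yaw),np.sin(yaw)
# TCP angle per yaw should differ by const 75.2-23.15=52.05
E
python3 st.py
```

```text
t 8.725 r 0.0883 ang 90.9 yaw 39.4 z 0.1071 F [ 0.2 -0.  -0.9] tool force xy
```

Emit:
{"name": "carry_out", "arguments": {"targets": [[[-0.0043,-0.0031,0],-0.06],[[-0.0043,-0.0031,0],-0.06],[[-0.0043,-0.0031,0],-0.06],[[-0.0043,-0.0031,0],-0.06],[[-0.0043,-0.0031,0],-0.06],[[-0.0043,-0.0031,0],-0.06],[[-0.0043,-0.0031,0],-0.06],[[-0.0043,-0.0031,0],-0.06]]}}

```text
time: 9.72
tool_pos: [0.5214, 0.0241, 0.1071]
tool_rot: [3.137, -0.006, 1.195]
contact_force: [0.7, 0.5, -0.8]
opening: 0.0478
```

```bash
python3 st.py; python3 look.py 8
```

```text
t 9.725 r 0.0886 ang 119.5 yaw 68.5 z 0.1071 F [ 0.7  0.5 -0.8] tool force xy
[0.5214 0.0241 0.1071] [ 3.137 -0.006  1.195] [ 0.7  0.5 -0.8]
```

View pics/side8.png

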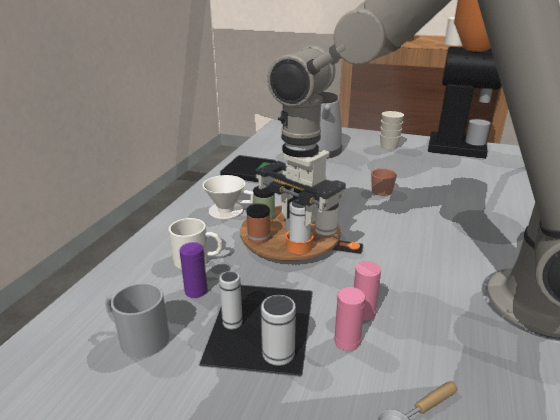

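The turntable is following and the canister sits in the holder at (298,240). I'll keep turning.

Emit:
{"name": "carry_out", "arguments": {"targets": [[[-0.0043,-0.0031,0],-0.06],[[-0.0043,-0.0031,0],-0.06],[[-0.0043,-0.0031,0],-0.06],[[-0.0043,-0.0031,0],-0.06],[[-0.0043,-0.0031,0],-0.06],[[-0.0043,-0.0031,0],-0.06],[[-0.0043,-0.0031,0],-0.06],[[-0.0043,-0.0031,0],-0.06]]}}

```text
time: 10.82
tool_pos: [0.491, -0.0041, 0.1071]
tool_rot: [3.135, -0.006, 1.682]
contact_force: [0.0, 0.9, 0.3]
opening: 0.0476
```

```bash
python3 st.py
```

```text
t 10.825 r 0.0888 ang 146.5 yaw 96.3 z 0.1071 F [0.  0.9 0.3] tool force xy
```

Emit:
{"name": "carry_out", "arguments": {"targets": [[[-0.0043,-0.0031,0],-0.06],[[-0.0043,-0.0031,0],-0.06],[[-0.0043,-0.0031,0],-0.06],[[-0.0043,-0.0031,0],-0.06],[[-0.0043,-0.0031,0],-0.06],[[-0.0043,-0.0031,0],-0.06],[[-0.0043,-0.0031,0],-0.06],[[-0.0032,-0.0023,0],-0.045],[[-0.0015,-0.0011,0],-0.02],[[0,0,0],0]]}}

```text
time: 12.08
tool_pos: [0.4761, -0.0435, 0.1071]
tool_rot: [3.136, -0.008, 2.175]
contact_force: [-0.5, 0.0, -0.3]
opening: 0.0476
```

```bash
python3 st.py; python3 look.py 9; python3 - <<'E'
from h import *
C=[(.565,-.053,.034,.125),(.565-.088*.999,-.053-.088*.044,.066,.0325),(.565-.16*.999,-.053-.16*.044,.011,.008)]
overlay("scene",cv2.imread("pics/scene9.png"),C,(190,110,330,250),4.2,"pics/s9o.png")
overlay("side",cv2.imread("pics/side9.png"),C,(220,150,380,270),4.8,"pics/d9o.png")
cv2.imwrite("pics/w9.png",eyes.read_camera("wrist")[:,:,::-1])
E
```

```text
t 12.075 r 0.0894 ang 173.9 yaw 124.6 z 0.1071 F [-0.5  0.  -0.3] tool force xy
[ 0.4761 -0.0435  0.1071] [ 3.136 -0.008  2.175] [-0.5  0.  -0.3]
```

View pics/s9o.png

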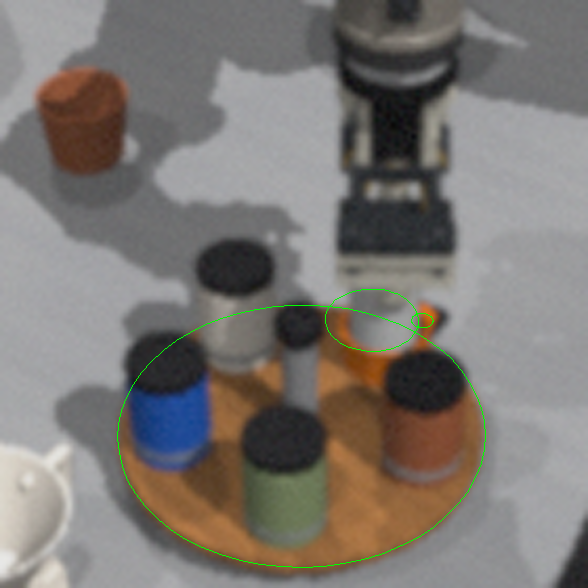

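View pics/d9o.png

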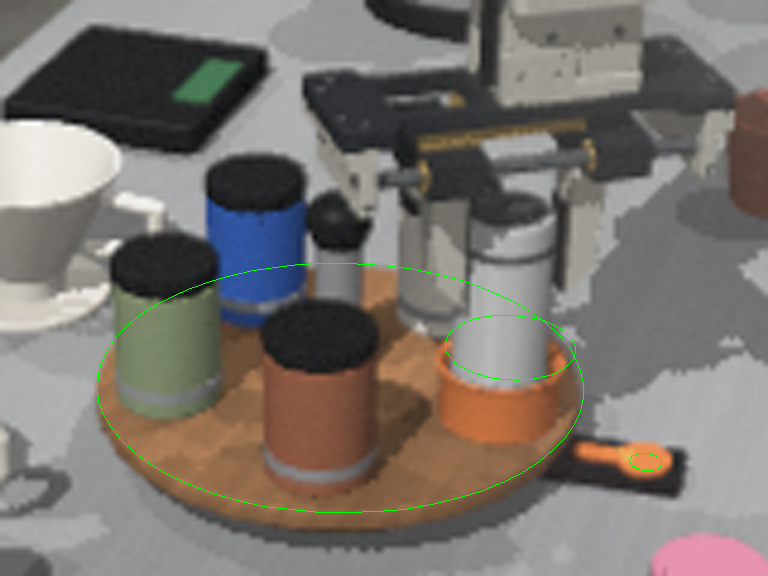

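View pics/w9.png

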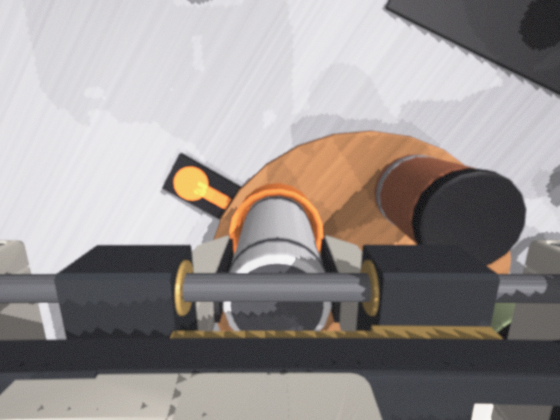

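```bash
python3 - <<'E'
from h import *
# circle fit to rim outer edge pts
P=onz("wrist",[(230,228),(236,207),(252,192),(276,185),(300,190),(316,206),(323,228)],.066)[:,:2]
A=np.c_[2*P,np.ones(len(P))];s=np.linalg.lstsq(A,(P**2).sum(1),rcond=None)[0];H=s[:2];print("rim",H,np.sqrt(s[2]+H@H))
P=onz("wrist",[(217,235),(236,196),(268,162),(310,139),(355,131),(400,133),(440,148),(467,165)],.034)[:,:2]
A=np.c_[2*P,np.ones(len(P))];s=np.linalg.lstsq(A,(P**2).sum(1),rcond=None)[0];B=s[:2];print("disc",B,np.sqrt(s[2]+B@B))
p=onz("wrist",[(191,184)],.011)[0,:2];print("ptr",p,np.linalg.norm(p-B))
D=lambda u,v:((u+.5)/4.8-.5+220,(v+.5)/4.8-.5+150)
Hs=onz("side",[D(499,353)],.066)[0,:2];print("side rim",Hs)
for hub in (B,np.array([.565,-.053])):
  for q in (p,np.array([.405,-.060])):
    u=(q-hub)/np.linalg.norm(q-hub)
    for h in(H,Hs):
      d=h-hub;print(np.linalg.norm(d).round(4),"off-line",(u[0]*d[1]-u[1]*d[0]).round(4))
E
```

```text
rim [ 0.47822569 -0.04504695] 0.03178551474737476
disc [ 0.56331432 -0.05196972] 0.12003511733616595
ptr [ 0.40769064 -0.06805699] 0.15645297268929548
side rim [ 0.48050865 -0.04858122]
0.0854 off-line -0.0156
0.0829 off-line -0.0119
0.0854 off-line -0.0112
0.0829 off-line -0.0076
0.0871 off-line -0.0162
0.0846 off-line -0.0124
0.0871 off-line -0.0117
0.0846 off-line -0.0081
```

Emit:
{"name": "carry_out", "arguments": {"targets": [[[-0.0022,-0.0016,0],-0.03],[[-0.0036,-0.0026,0],-0.05],[[-0.0036,-0.0026,0],-0.05],[[-0.0015,-0.001,0],-0.02],[[0,0,0],0],[[0,0,0],0]]}}

```text
time: 12.98
tool_pos: [0.4755, -0.057, 0.1071]
tool_rot: [3.136, -0.009, 2.333]
contact_force: [-1.5, -0.3, 0.8]
opening: 0.0476
```

```bash
python3 st.py; python3 look.py 10; python3 - <<'E'
from h import *
overlay("scene",cv2.imread("pics/scene10.png"),[],(190,110,330,250),4.2,"pics/s10o.png")
overlay("side",cv2.imread("pics/side10.png"),[],(220,150,380,270),4.8,"pics/d10o.png")
im=eyes.read_camera("wrist")[:,:,::-1].copy();cv2.imwrite("pics/w10.png",im)
overlay("wrist",im,[],(130,90,430,300),2.6,"pics/w10o.png")
E
```

```text
t 12.975 r 0.0896 ang -177.5 yaw 133.7 z 0.1071 F [-1.5 -0.3  0.8] tool force xy
[ 0.4755 -0.057   0.1071] [ 3.136 -0.009  2.333] [-1.5 -0.3  0.8]
```

View pics/w10o.png

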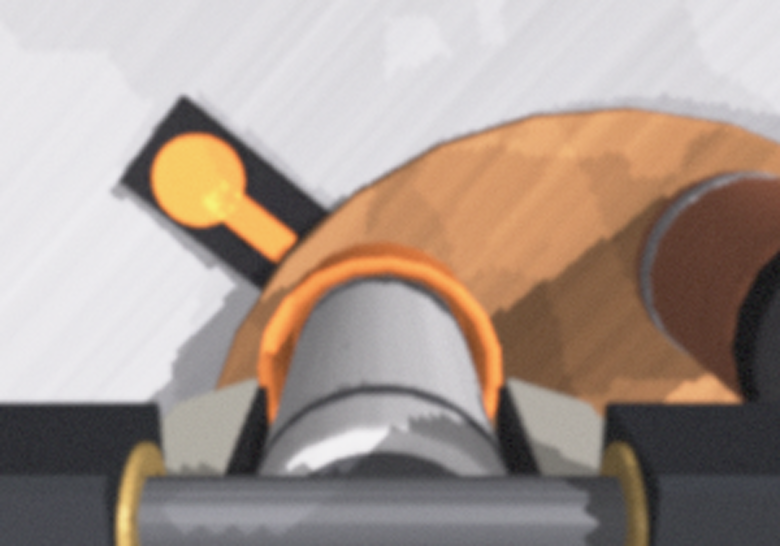

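View pics/d10o.png

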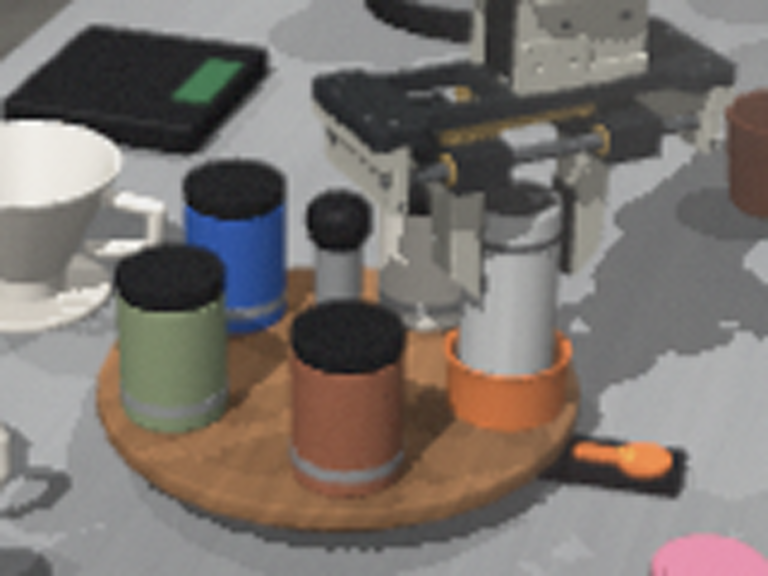

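View pics/s10o.png

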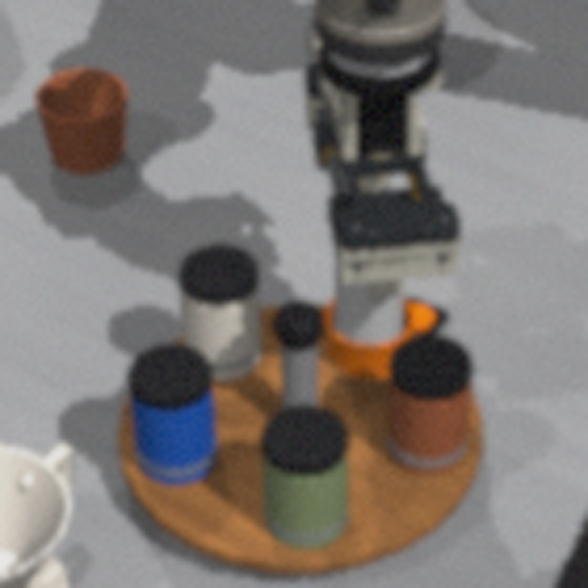

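```bash
python3 - <<'E'
from h import *
W=lambda u,v:((u+.5)/2.6-.5+130,(v+.5)/2.6-.5+90)
D=lambda u,v:((u+.5)/4.8-.5+220,(v+.5)/4.8-.5+150)
def cf(P):
    A=np.c_[2*P,np.ones(len(P))];s=np.linalg.lstsq(A,(P**2).sum(1),rcond=None)[0];return s[:2],np.sqrt(s[2]+s[:2]@s[:2])
H,r=cf(onz("wrist",[W(*a) for a in [(260,370),(268,330),(300,288),(335,267),(384,256),(430,266),(478,303),(498,350),(500,375)]],.066)[:,:2]);print("rim w",H,r)
pw=onz("wrist",[W(198,180),W(283,247)],.011)[:,:2];print("ptr w",pw)
ps=onz("side",[D(645,461),D(580,452)],.011)[:,:2];print("ptr s",ps)
Hs=onz("side",[D(509,354)],.066)[0,:2];print("rim s",Hs)
B,r=cf(onz("wrist",[W(*a) for a in [(222,375),(245,320),(300,246),(360,193),(440,146),(520,120),(620,109),(700,115),(775,135)]],.034)[:,:2]);print("disc w",B,r)
# constrained: hub from known radius .125
from scipy.optimize import least_squares
Q=onz("wrist",[W(*a) for a in [(222,375),(245,320),(300,246),(360,193),(440,146),(520,120),(620,109),(700,115),(775,135)]],.034)[:,:2]
Bc=least_squares(lambda b:np.linalg.norm(Q-b,axis=1)-.125,[.565,-.053]).x;print("hub fixed r",Bc)
Q=onz("side",[D(*a) for a in [(98,385),(108,425),(150,475),(220,510),(330,526),(430,512),(520,475),(565,435),(580,390)]],.034)[:,:2]
Bs=least_squares(lambda b:np.linalg.norm(Q-b,axis=1)-.125,[.565,-.053]).x;print("hub side",Bs,cf(Q))
for n,hub,h,p in (("wrist",Bc,H,pw[0]),("side",Bs,Hs,ps[0]),("mix",np.array([.565,-.053]),(H+Hs)/2,(pw[0]+ps[0])/2)):
    u=(p-hub)/np.linalg.norm(p-hub);d=h-hub
    print(n,"Rptr",np.linalg.norm(p-hub).round(4),"r",np.linalg.norm(d).round(4),"off",(u[0]*d[1]-u[1]*d[0]).round(4),"ptrang",np.degrees(np.arctan2(u[1],u[0])).round(1))
for q in(pw,ps):
    v=q[0]-q[1];print("shaft dir",np.degrees(np.arctan2(v[1],v[0])))
E
```

```text
rim w [ 0.47904534 -0.06026421] 0.03161076007502048
ptr w [[ 0.40705997 -0.06767383]
 [ 0.4406788  -0.06529778]]
ptr s [[ 0.40530982 -0.06020169]
 [ 0.43810322 -0.05771872]]
rim s [ 0.47556637 -0.04924407]
disc w [ 0.56739337 -0.05530474] 0.12454138696400667
hub fixed r [ 0.56787355 -0.05549964]
hub side [ 0.56406386 -0.04496252] (array([ 0.56278165, -0.04093873]), np.float64(0.12178198137922722))
wrist Rptr 0.1613 r 0.089 off -0.002 ptrang -175.7
side Rptr 0.1595 r 0.0886 off -0.0042 ptrang -174.5
mix Rptr 0.1592 r 0.0877 off -0.0043 ptrang -176.1
shaft dir -175.9572733641319
shaft dir -175.67007381705446
```

Emit:
{"name": "carry_out", "arguments": {"targets": [[[-0.0022,-0.0016,0],-0.03],[[0,0,0],0],[[0,0,0],0],[[0,0,0],0],[[0,0,0],0]]}}

```text
time: 13.75
tool_pos: [0.4757, -0.0597, 0.1071]
tool_rot: [3.136, -0.009, 2.365]
contact_force: [-2.3, -0.3, 1.2]
opening: 0.0477
```

```bash
python3 st.py; python3 look.py 11; python3 - <<'E'
from h import *
hub=np.array([.566,-.052]);a=np.radians(184.2);u=np.array([np.cos(a),np.sin(a)])
C=[(*(hub+.088*u),.066,.0325),(*(hub+.16*u),.011,.01)]
overlay("side",cv2.imread("pics/side11.png"),C,(220,150,380,270),4.8,"pics/d11o.png")
im=eyes.read_camera("wrist")[:,:,::-1].copy()
overlay("wrist",im,C,(130,90,430,300),2.6,"pics/w11o.png")
E
```

```text
t 13.75 r 0.0896 ang -175.7 yaw 135.5 z 0.1071 F [-2.3 -0.3  1.2] tool force xy
[ 0.4757 -0.0597  0.1071] [ 3.136 -0.009  2.365] [-2.3 -0.3  1.2]
```

View pics/w11o.png

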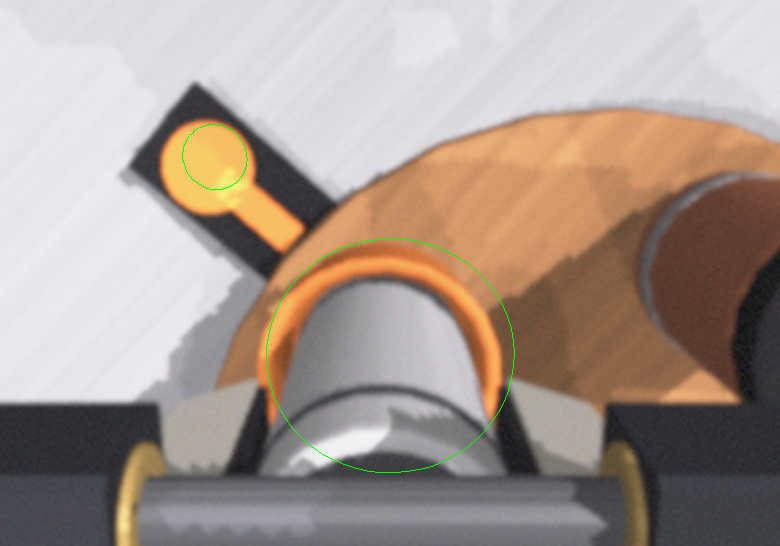

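View pics/d11o.png

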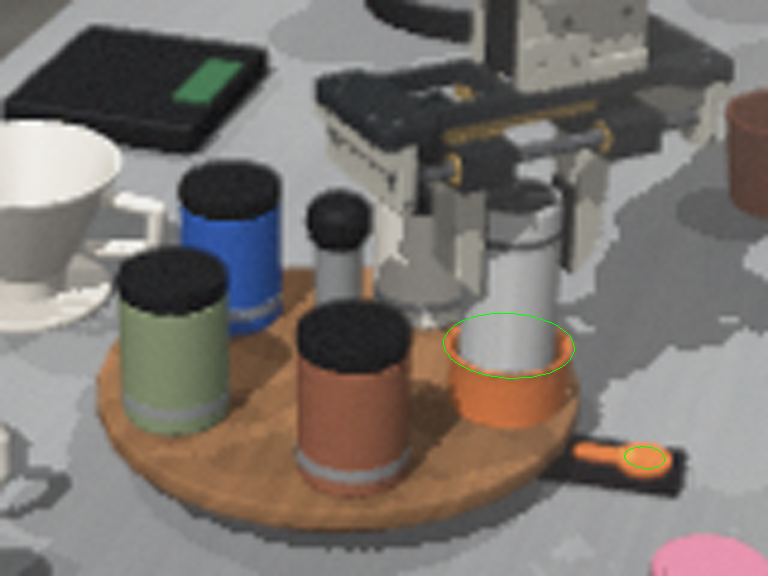

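```bash
python3 - <<'E'
from h import *
C=[(.4785,-.058,z,.024) for z in(.138,.148,.158)]
overlay("side",cv2.imread("pics/side11.png"),C,(300,170,350,250),7,"pics/d11t.png")
E
```

```text
(no output)
```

View pics/d11t.png

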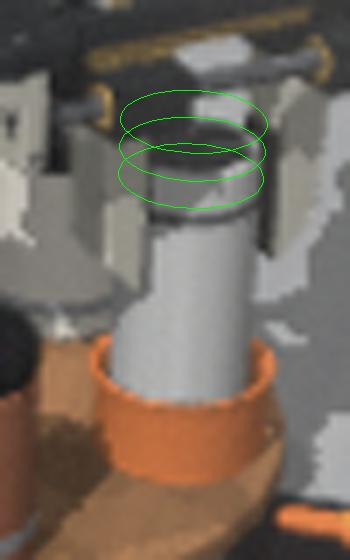

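```bash
python3 - <<'E'
from h import *
C=[(.4785,-.058,z,.024) for z in(.066,.09,.12,.143,.148)]
overlay("side",cv2.imread("pics/side11.png"),C,(300,170,350,250),7,"pics/d11t.png")
overlay("scene",cv2.imread("pics/scene11.png"),C,(250,160,310,220),8,"pics/s11t.png")
E
```

```text
(no output)
```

View pics/d11t.png

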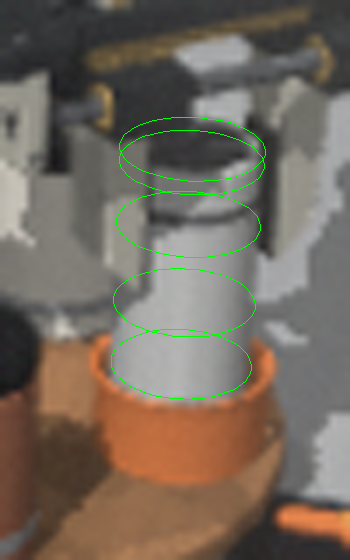

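View pics/s11t.png

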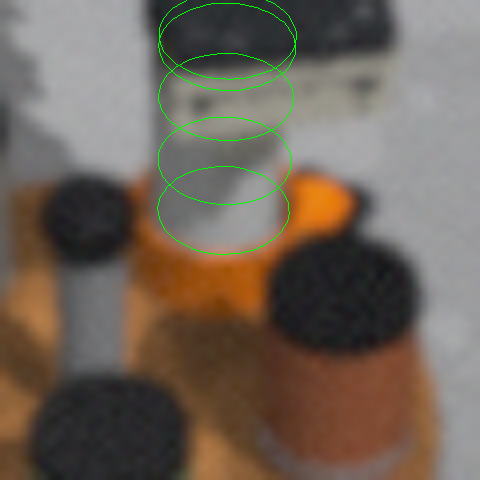

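```bash
python3 -c "
from cell import order,monitor
s=monitor.observe();print(s['time'],s['opening'],s['qvel'].round(3));print(order.hand_in())"
```

```text
13.9 0.04757421067331394 [ 0.001  0.001  0.001  0.001 -0.003 -0.001]
the job is handed in; nothing more can be done
None
```

I took the middle-sized canister, set it in the orange holder, turned the carousel about 112° anticlockwise to the pointer, and handed in at 13.9 s. The fingers were still gripping the canister with 20 N set.

**Right canister:** the gripper closed to 48 mm on it, which matches the 48 mm canister.

**Seating:** lowering it met 17 N of upward force at the height expected for the holder floor. In the side view the canister's outline, top height (about 0.148 m) and uprightness match a fully seated canister. In the scene view the gripper hides most of it.

**In line with the pointer:** before a last turn of about 0.03 rad (2.6 mm), the holder measured 2 to 4 mm short of the line, against an allowed 12 mm. The final pictures show it within a few mm. The wrist and side cameras disagreed by up to about 11 mm on absolute positions, but agreed within about 2 mm on this offset.

**Standing still:** the arm's joint speeds were practically zero just before handing in. I could not read the turntable's own speed or the finger contact force directly.

**Bystanders:** in the pictures I looked at, the other canisters, cups, pitcher and dripper showed no sign of having moved. I did not measure their positions at the end.

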